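Un-nest the small bin and stack it on the deep bin's ledges

TASK

The small green bin is nested down inside the grey deep bin: lift it out, turn it end for end and stack it, tilted, toes first under the two yellow keepers, heels down in front of the ridges, and let go. Then check the hold: with the fingers, press down on the rim of its free end with about one kilogram's push (8 to 15 N), which would tip it if the toes were not hooked, and let it settle back. Never force it, keep it roughly upright, leave the deep bin about where it stands and do not disturb the things around.

Things in the scene. Friction and masses are not known exactly. Their poses are not given: they have to be found in the camera images.
- deep_bin: Loose grey open bin, about 0.8 kg, on the blue mat. 170 (x) by 96 (y) by 64 mm high, 175 by 101 at the rim; walls and floor 4 mm. Origin: centre of its underside; x along its length towards the end with yellow keepers. Yellow brackets on both long walls stick 10 mm inward (y 34 to 44 mm either side): toe ledge at x 38 to 81, heel ledge at x -36 to -6, both tops at z 48.
- small_bin: Loose green open bin, 0.11 to 0.22 kg, body 130 (x) by 58 (y) by 84 mm high, upright flat sides. Origin: centre of its underside; a white card marks its -x (toe) end. Starts nested, x axes alike, on the deep bin's floor: its top 24 mm stand above the rim, to grip from above across the 58 mm at mid-length. Stacked, its x points against the deep bin's, origin 48 mm above the deep bin's.
- keeper_mouth (a point): Point on the deep bin midway between the mouths of its two keepers (hooks), at ledge height (deep bin frame x 54, y 0, z 48 mm). Each keeper forms a slot over the toe ledge, open towards -x: 9.5 mm high (keeper's top at z 63), 10 mm deep to a stop at x 64.
- heel_rest (a point): Point on the deep bin midway between the places where the heels belong, at ledge height (deep bin frame x -20, y 0, z 48 mm). Behind each heel place a ridge across the heel ledge, x -36 to -30, rises 6 mm above it.
- toe_tip (a point): Point on the small bin midway between its two toe tips, at their underside (its frame x -62, y 0, z 0). Toes: feet 16 mm long (x -62 to -46), 6 mm thick, out to y +/-41 mm. Stacked, 8 mm of them lie under the keepers, with 2 mm play to the stop and 3 mm sideways; tilt the bin toe end down about 6 to 12 degrees, set the toes short of the keepers, slide in to the stop, lower the heel end.
- heel (a point): Point on the small bin midway between its two heels, at their underside (its frame x 20, y 0, z 0). Heels: feet 16 mm long (x 12 to 28), 6 mm thick, out to y +/-41 mm; stacked they lie on the heel ledges with 2 mm play to the ridges.
- free_rim (a point): Middle of the top edge (3 mm thick wall) of the small bin's free end, away from the toes (its frame x 63.5, y 0, z 84 mm). Stacked it overhangs the heels, so a push down here of a few N rocks the bin on its heels until the toes meet the keepers (it gives about 4 to 5 mm, under 0.07 rad), then it is rigid. Press with closed fingertips from above; over 18 N is too much.
- glue_bottle: White and blue glue bottle with a red cap, 35 mm across, 112 mm tall, standing; origin at its foot. Leave alone.
- round_tin: Round aluminium tin, 50 mm across, 22 mm high; origin at its foot. Leave alone.
- bead_tube: Red bead tube with a white cap, 25 mm across, 81 mm tall, standing; origin at its foot. Leave alone.
Not all that is in view belongs to the job. Several things have the shape of the small_bin; the one meant has the colours described above.

How it is judged:
By the outcome, as a careful person would: the job done as asked, in the order asked, and still so for the second after the job is handed in, with the robot touching nothing.
It also fails if it takes over 64 s, if anything falls off the work surface, if the arm or the gripper's body presses on something with over 40 N, if the wrist force passes 120 N, or if a joint passes its speed limit or range.

ROBOT

A 7-joint arm with a two-finger parallel gripper is mounted at the origin on a cart in front of the work surface, level with it; the furniture and walls round the work are solid. World frame = base frame: x ahead of the robot, y to its left, z up, the work surface at z = 0. Lengths are in m, angles in degrees, forces in N, time in s.
With the tool pointing down it reaches from about 0.425 to 0.875 m from the base axis. Payload 4.7 kg.
Tool frame: the origin (TCP) lies midway between the tips of the shut fingers; the grasp point (between the pads) lies 19 mm behind it; z points along the fingers, y is the line along which they close (so a half turn about z gives the same grasp; the last joint's range is limited). The gripper opens to 87 mm and grips with 3 to 60 N. Pads are 19 mm wide; open, the fingers measure 117 mm over their backs; the gripper's body (75 mm by 190 mm) begins 51 mm behind the grasp point.
Start: joints at [71.11, 18.392, -4.016, 83.108, 1.295, 78.541, -3.26], TCP at [0.219, -0.612, 0.223] pointing down, gripper open.
Joint ranges: [-163.93, 163.93], [-17.29, 119.83], [-79.2, 71.16], [3.27, 140.29], [-89.18, 269.18], [5.43, 117.66], [-154.24, 154.24]. Speed limits (degrees/s): [147.25, 147.25, 180, 180, 180, 180, 180].

INTERFACE

Orientations are given as [roll, pitch, yaw] about the fixed x, y, z axes, in that order (R = Rz(yaw) Ry(pitch) Rx(roll)).
In Python, from cell import env gives the robot as it stands. The module is installed in compiled form; this text tells all that it offers.
- The arm moves only by the tool step_arm, never from a script. Its argument "rows" is a list of rows, each an object with "angular": the turn, a rotation vector about the tool's x, y, z in units of pi rad (1.0 is pi rad), a list of three; "slide": the shift along the tool's x, y, z in units of 500 mm (1.0 is 500 mm), a list of three; "jaw": the opening, from 0 (shut) to 1 (fully open). A call has 1 to 10 rows; each row shifts and turns the commanded pose from where the row before left it, along the tool's axes as they then stand; what a row does not reach is not made up. A row lasts 1/8 s, in which the tool goes at most 62.5 mm and 10.7 degrees, less where a joint would pass 70% of its speed; a pose out of reach is approached as far as the arm can. A call with a number of a shift or a turn outside -1 to 1 is refused whole. A call with a gripper value outside its range is refused whole. The fingers move at their own pace and stop on an object; "newtons" is the grip in N (left out, the last holds). Time passes only in rows, so rows that do not move let the fingers close. It gives the time, the measured TCP pose, the force, the opening and the grip force at its end, in the units of the state.
- env.get_obs(): the state, without advancing time (a new reading comes with each control period).
- env.read_camera(name): name is "side" or "top"; returns the picture (400x640x3 uint8, red, green, blue); there is no depth.
- env.camera_info(name): a dict with "fx", "fy", "cx", "cy" (pixels), "R" (3x3) and "t" (3): a world point X has camera coordinates R X + t. Camera axes: x right, y down, z forward; pixel columns grow to the right and rows downward; lengths in m; the calibration is good to about 2 mm. A picture is of the moment at which its call begins. camera_info takes no time and is no camera call.
- env.sign_off(): hands the job in; it is judged then, once.
The state is a dict: "time_s": time; "qpos": joint angles; "joint_velocities": joint speeds; "effort": joint torques, N m; "tool_pos": TCP position; "tool_rot": TCP orientation; "force": force on the tool from outside, world axes, zero at the start; "wrist_torque": the same for the moment, N m; "grip_width": finger opening in m; "grasp_force": force on a finger pad.
Only numpy, scipy, OpenCV 4.12 (cv2) and the standard library are available. Lean on these libraries where they do the work, as an engineer would, in place of code of your own. Each camera call takes 0.05 s, during which the arm holds its last target. There are 200 camera calls.

## Working session

There is one attempt and no reset: what is moved stays moved. The work goes in short steps, Python scripts to look and compute and a tool call to move; the robot and the scene stay as the last step left them, time stands still between calls to the robot, and variables do not carry over. Pictures are saved under pics/ and viewed, at most 10 in all, crops included, and the job is handed in when it is done.

Besides the shell and the picture viewer there is one more tool, called after "Call:" by a JSON object that holds its "name" and its "arguments", one argument or row to a line. step_arm: Moves the arm, as the interface text tells. Shifts and turns lie within -1 to 1; 1 stands for 500 mm of shift or pi rad of turn. Its arguments: {"type":"object","properties":{"rows":{"type":"array"},"newtons":{"type":"number"}},"required":["rows"]}

```bash
mkdir -p pics
python3 - <<'E'
from cell import env
import cv2
for n in("top","side"):
    im=env.read_camera(n); cv2.imwrite(f"pics/{n}0.png",im[:,:,::-1]); i=env.camera_info(n); print(n,i)
o=env.get_obs(); print(o)
E
```

```text
top {'fx': 445.3445598731943, 'fy': 445.3445598731943, 'cx': 318.2863661185068, 'cy': 195.93817357009078, 'R': array([[-0.01780994, -0.99983498,  0.00358169],
       [-0.98760051,  0.01703295, -0.15606122],
       [ 0.15597446, -0.00631672, -0.98774089]]), 't': array([0.00632977, 0.53097777, 1.04115298])}
side {'fx': 511.8667995017392, 'fy': 511.8667995017392, 'cx': 325.18050028480076, 'cy': 202.53698050535777, 'R': array([[-0.99832896,  0.05568095,  0.01545692],
       [ 0.02438518,  0.64843227, -0.7608817 ],
       [-0.05238938, -0.75923331, -0.6487065 ]]), 't': array([0.50771519, 0.06013492, 1.33944924])}
{'time_s': 0.1, 'qpos': array([71.10844721, 18.43610277, -4.0147907 , 83.16632739,  1.29512717,
       78.54137609, -3.26058572]), 'joint_velocities': array([ 0.01150175, -0.07601388, -0.02186868, -0.21514955, -0.00706282,
       -0.06290327,  0.06617601]), 'effort': array([-3.73662160e-04, -4.92571378e+01, -4.05887989e-01, -3.13398957e+01,
       -6.40452141e-02,  3.95718834e-02,  6.34483467e-05]), 'tool_pos': array([ 0.21888704, -0.61151998,  0.22157005]), 'tool_rot': array([-1.79901428e+02,  5.74949848e-03,  1.96998540e+01]), 'force': array([-0.02774922, -0.03250867, -0.31131172]), 'wrist_torque': array([ 0.0083026 , -0.01992916,  0.00122721]), 'grasp_force': 0.0, 'grip_width': 0.08726785612268075}
```

View pics/top0.png

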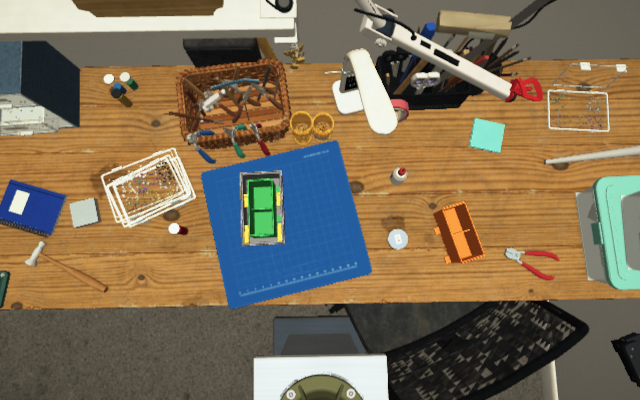

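View pics/side0.png

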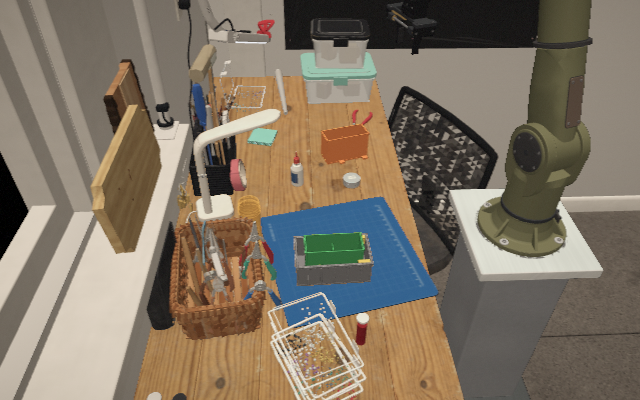

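The top view shows the green bin in the grey bin at (262,208), and an orange bin of the same shape at (459,233). Green things with a similar colour are the pliers handle (238,143), the dark green cap (130,78) and the mint box (620,230). I choose (262,208) and will check it in one crop.

Run:
```python
import cv2,numpy as np
a=cv2.imread("pics/top0.png")[160:256,222:302]; b=cv2.imread("pics/side0.png")[225:295,285:380]
a=cv2.resize(a,None,fx=5,fy=5,interpolation=cv2.INTER_CUBIC); b=cv2.resize(b,None,fx=4,fy=4,interpolation=cv2.INTER_CUBIC)
c=np.zeros((480,800,3),np.uint8); c[:a.shape[0],:400]=a; c[:b.shape[0],410:410+b.shape[1]]=b
cv2.imwrite("pics/crop0.png",c)
```

```text
(no output)
```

View pics/crop0.png

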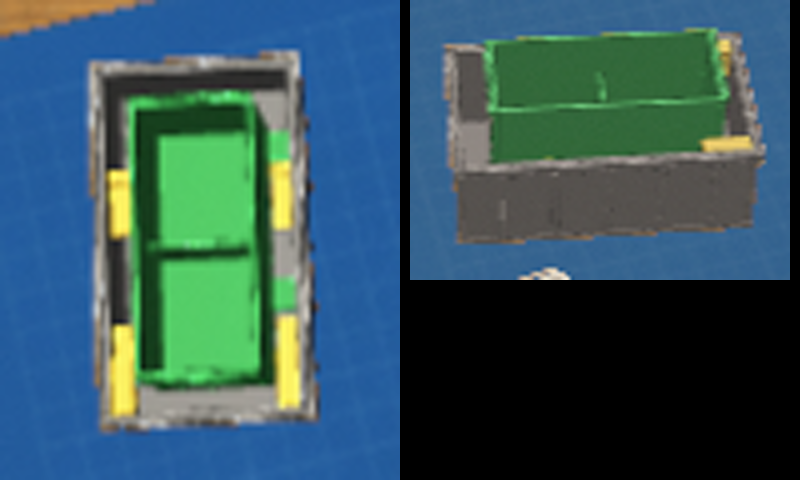

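The crop confirms it: the green bin with its feet sits in the grey bin. The long yellow toe ledges are at the image bottom (towards the robot), so the deep bin's x points to world -x.

```bash
cat > h.py <<'E'
import numpy as np,cv2
from cell import env
from scipy.spatial.transform import Rotation as Ro
def snap(n,f=None):
    im=env.read_camera(n)
    if f: cv2.imwrite(f"pics/{f}.png",im[:,:,::-1])
    return im
def ray(n,px,z):
    i=env.camera_info(n);R,t=i["R"],i["t"];px=np.atleast_2d(px).astype(float)
    d=np.c_[(px[:,0]-i["cx"])/i["fx"],(px[:,1]-i["cy"])/i["fy"],np.ones(len(px))]@R
    C=-R.T@t; return C+d*((z-C[2])/d[:,2])[:,None]
def proj(n,X):
    i=env.camera_info(n);c=np.atleast_2d(X)@i["R"].T+i["t"]
    return np.c_[c[:,0]/c[:,2]*i["fx"]+i["cx"],c[:,1]/c[:,2]*i["fy"]+i["cy"]]
def mask(im,col,box):
    h=cv2.cvtColor(im,cv2.COLOR_RGB2HSV).astype(int);H,S,V=h[...,0],h[...,1],h[...,2]
    m={"yellow":(H>18)&(H<36)&(S>110)&(V>110),"green":(H>48)&(H<80)&(S>100)&(V>40),"red":((H<8)|(H>172))&(S>120),
       "notblue":~((H>95)&(H<118)&(S>120)),"grey":S<60}[col]
    o=np.zeros(m.shape,np.uint8);x0,y0,x1,y1=box;o[y0:y1,x0:x1]=m[y0:y1,x0:x1];return o
def blobs(m,k=6):
    n,l,s,c=cv2.connectedComponentsWithStats(m)
    return [(c[i],s[i],l==i) for i in sorted(range(1,n),key=lambda i:-s[i][4])[:k]]
def pose():
    o=env.get_obs();return o,np.array(o["tool_pos"]),Ro.from_euler("xyz",o["tool_rot"],degrees=True)
def delta(p,rpy):
    """shift (units of 500mm, tool axes) and turn (units of pi) to the goal"""
    o,q,R=pose();g=Ro.from_euler("xyz",rpy,degrees=True)
    print("slide",np.round(R.inv().apply(np.array(p)-q)/.5,3),"turn",np.round((R.inv()*g).as_rotvec()/np.pi,4))
E
python3 - <<'E'
from h import *
im=cv2.imread("pics/top0.png")[:,:,::-1].copy(); sd=cv2.imread("pics/side0.png")[:,:,::-1].copy()
for n in("top","side"):
    i=env.camera_info(n);print(n,"cam",-i["R"].T@i["t"])
def rect(n,m,z):
    ys,xs=np.nonzero(m);P=ray(n,np.c_[xs,ys],z)[:,:2]*1000
    return cv2.minAreaRect(P.astype(np.float32))
B=(225,163,300,254)
b=blobs(mask(im,"notblue",(225,165,300,252)),2);print("deep rim top",rect("top",b[0][2],.064),b[0][1])
b=blobs(mask(im,"green",B),3);print("green",[rect("top",x[2],.088) for x in b[:1]],[x[1] for x in b])
for c,s,m in blobs(mask(im,"yellow",B)): print("yel",c,s,ray("top",c,.048),rect("top",m,.048))
b=blobs(mask(sd,"green",(285,222,385,290)),3);print("side green",[rect("side",x[2],.088) for x in b[:1]],[x[1] for x in b])
b=blobs(mask(sd,"notblue",(285,222,376,290)),2);print("side deep",b[0][1])
for n,px,z in[("top",(400,168),.112),("top",(398,239),.022),("top",(183,229),.081),("side",(297,157),.112),("side",(362,318),.081)]:print(px,ray(n,px,z))
E
```

```text
top cam [0.36211338 0.00386128 1.11123174]
side cam [0.57557329 0.949691   0.90681728]
deep rim top ((502.07794189453125, 131.01063537597656), (178.38082885742188, 106.23065185546875), 2.106213331222534) [ 239  170   47   77 3262]
green [((499.81170654296875, 123.60185241699219), (137.8993377685547, 73.82424926757812), 0.3896695077419281)] [array([ 248,  178,   33,   60, 1664], dtype=int32)]
yel [246.12765957 233.75531915] [244 225   6  18  94] [[0.44172678 0.17066641 0.048     ]] ((442.4102783203125, 169.79397583007812), (40.74781799316406, 11.890074729919434), 0.4698594808578491)
yel [279.13580247 231.88888889] [277 223   5  18  81] [[0.44479521 0.0920035  0.048     ]] ((445.7432861328125, 92.33602142333984), (9.566192626953125, 40.591636657714844), 89.7278823852539)
yel [245.26666667 200.05      ] [243 194   5  14  60] [[0.52300627 0.17334747 0.048     ]] ((521.9857788085938, 173.99307250976562), (31.876911163330078, 9.660564422607422), 0.4098503887653351)
yel [277.84745763 199.01694915] [276 192   5  14  59] [[0.52416972 0.09478672 0.048     ]] ((525.4276733398438, 94.41312408447266), (9.653956413269043, 31.746675491333008), 89.82820892333984)
side green [((498.2160949707031, 148.05738830566406), (133.55284118652344, 93.75283813476562), 1.8348981142044067)] [array([ 304,  233,   61,   33, 1731], dtype=int32)]
side deep [ 293  232   81   54 3887]
(400, 168) [[ 0.58159473 -0.19126174  0.112     ]]
(398, 239) [[ 0.42438158 -0.19572096  0.022     ]]
(183, 229) [[0.45280469 0.31143999 0.081     ]]
(297, 157) [[ 0.57612463 -0.17038917  0.112     ]]
(362, 318) [[0.45591828 0.33583373 0.081     ]]
```

Bracket centres are 80.3 mm apart along the axis (80.5 expected). The deep bin is at about (0.503, 0.1335) with yaw about 182°. The small bin is at about (0.504, 0.132), 0.52 m out, within reach. The only lookalike is the orange bin, which I rule out.

Call:
{"name": "step_arm", "arguments": {
  "rows": [
    {"angular": [0,0,0.049],"slide": [0,0,0],"jaw": 1},
    {"angular": [0,0,0.049],"slide": [0,0,0],"jaw": 1},
    {"angular": [0,0,0],"slide": [0.082,-0.067,0],"jaw": 1},
    {"angular": [0,0,0],"slide": [0.082,-0.067,0],"jaw": 1},
    {"angular": [0,0,0],"slide": [0.082,-0.067,0],"jaw": 1},
    {"angular": [0,0,0],"slide": [0.082,-0.067,0],"jaw": 1},
    {"angular": [0,0,0],"slide": [0.082,-0.067,0],"jaw": 1},
    {"angular": [0,0,0],"slide": [0.082,-0.067,0],"jaw": 1}
  ],
  "newtons": 20
}}

```text
time_s: 1.1
tool_pos: [0.4586, -0.4009, 0.2222]
tool_rot: [-180.0, 0.0, 2.1]
force: [0.9, -0.4, -0.8]
grip_width: 0.0871
grasp_force: 0.0
```

Run:
```python
from h import *
o,q,R=pose();print(o["time_s"],q,o["tool_rot"],np.round(o["qpos"]),o["force"])
delta((.504,.132,.2),(180,0,2))
```

```text
1.1 [ 0.45859069 -0.4008786   0.22215755] [-1.79986096e+02  2.96487295e-02  2.05236911e+00] [ 49.  14. -12.  89.   3.  77. -52.] [ 0.8969064  -0.41686735 -0.83103031]
slide [ 0.129 -1.062  0.045] turn [-0.0001  0.0002  0.0003]
```

Call:
{"name": "step_arm", "arguments": {
  "rows": [
    {"angular": [0,0,0],"slide": [0.0143,-0.118,0.005],"jaw": 1},
    {"angular": [0,0,0],"slide": [0.0143,-0.118,0.005],"jaw": 1},
    {"angular": [0,0,0],"slide": [0.0143,-0.118,0.005],"jaw": 1},
    {"angular": [0,0,0],"slide": [0.0143,-0.118,0.005],"jaw": 1},
    {"angular": [0,0,0],"slide": [0.0143,-0.118,0.005],"jaw": 1},
    {"angular": [0,0,0],"slide": [0.0143,-0.118,0.005],"jaw": 1},
    {"angular": [0,0,0],"slide": [0.0143,-0.118,0.005],"jaw": 1},
    {"angular": [0,0,0],"slide": [0.0143,-0.118,0.005],"jaw": 1},
    {"angular": [0,0,0],"slide": [0.0143,-0.118,0.005],"jaw": 1},
    {"angular": [0,0,0],"slide": [0,0,0],"jaw": 1}
  ]
}}

```text
time_s: 2.35
tool_pos: [0.5016, 0.1368, 0.1998]
tool_rot: [-179.8, 0.0, 2.6]
force: [-0.1, 0.7, -0.1]
grip_width: 0.0869
grasp_force: 0.0
```

Run:
```python
from h import *
o,q,R=pose();print(o["time_s"],q,o["tool_rot"],np.round(o["qpos"]),o["force"])
delta((.504,.132,.070),(180,0,2))
```

```text
2.35 [0.50160649 0.13684313 0.19983807] [-1.79844087e+02  3.81122330e-02  2.62222104e+00] [  19.    6.  -39.  102.    4.   73. -108.] [-0.05955455  0.72922126 -0.10058786]
slide [0.005 0.011 0.26 ] turn [-0.0009  0.0002  0.0035]
```

Call:
{"name": "step_arm", "arguments": {
  "rows": [
    {"angular": [0,0,0],"slide": [0,0,0.06],"jaw": 1},
    {"angular": [0,0,0],"slide": [0,0,0.06],"jaw": 1},
    {"angular": [0,0,0],"slide": [0,0,0.06],"jaw": 1},
    {"angular": [0,0,0],"slide": [0,0,0.024],"jaw": 1},
    {"angular": [0,0,0],"slide": [0,0,0],"jaw": 1},
    {"angular": [0,0,0],"slide": [0,0,0],"jaw": 1}
  ]
}}

```text
time_s: 3.1
tool_pos: [0.5039, 0.1307, 0.0992]
tool_rot: [-180.0, -0.1, 2.0]
force: [0.0, -0.3, 0.9]
grip_width: 0.0868
grasp_force: 0.0
```

Run:
```python
from h import *
o,q,R=pose();print(o["time_s"],q,o["tool_rot"],o["force"])
delta((.504,.132,.070),(180,0,2))
```

```text
3.1 [0.50385335 0.13073127 0.09919643] [-1.79995682e+02 -1.09706692e-01  2.04328065e+00] [ 0.03082598 -0.30674973  0.90528616]
slide [ 0.    -0.003  0.058] turn [-0.     -0.0006  0.0002]
```

Call:
{"name": "step_arm", "arguments": {
  "rows": [
    {"angular": [0,0,0],"slide": [0,-0.002,0.03],"jaw": 1},
    {"angular": [0,0,0],"slide": [0,0,0.02],"jaw": 1},
    {"angular": [0,0,0],"slide": [0,0,0.009],"jaw": 1},
    {"angular": [0,0,0],"slide": [0,0,0],"jaw": 1},
    {"angular": [0,0,0],"slide": [0,0,0],"jaw": 1}
  ]
}}

```text
time_s: 3.72
tool_pos: [0.5029, 0.1317, 0.0684]
tool_rot: [-180.0, 0.0, 2.1]
force: [-1.0, 0.0, 0.4]
grip_width: 0.0865
grasp_force: 0.0
```

Call:
{"name": "step_arm", "arguments": {
  "rows": [
    {"angular": [0,0,0],"slide": [0,0,0],"jaw": 0},
    {"angular": [0,0,0],"slide": [0,0,0],"jaw": 0},
    {"angular": [0,0,0],"slide": [0,0,0],"jaw": 0},
    {"angular": [0,0,0],"slide": [0,0,0],"jaw": 0},
    {"angular": [0,0,0],"slide": [0,0,0],"jaw": 0},
    {"angular": [0,0,0],"slide": [0,0,0],"jaw": 0}
  ],
  "newtons": 20
}}

```text
time_s: 4.47
tool_pos: [0.5029, 0.1318, 0.0686]
tool_rot: [-180.0, -0.0, 2.1]
force: [-0.0, 0.3, 1.0]
grip_width: 0.0579
grasp_force: 20.0
```

Call:
{"name": "step_arm", "arguments": {
  "rows": [
    {"angular": [0,0,0],"slide": [0,0,-0.02],"jaw": 0},
    {"angular": [0,0,0],"slide": [0,0,-0.04],"jaw": 0},
    {"angular": [0,0,0],"slide": [0,0,-0.05],"jaw": 0},
    {"angular": [0,0,0],"slide": [0,0,-0.06],"jaw": 0},
    {"angular": [0,0,0],"slide": [0,0,-0.06],"jaw": 0},
    {"angular": [0,0,0],"slide": [0,0,-0.06],"jaw": 0},
    {"angular": [0,0,0],"slide": [0,0,0],"jaw": 0}
  ]
}}

```text
time_s: 5.35
tool_pos: [0.5043, 0.1322, 0.2162]
tool_rot: [-180.0, -0.3, 2.1]
force: [0.8, -0.1, -1.1]
grip_width: 0.0574
grasp_force: 20.0
```

Run:
```python
from h import *
o,q,R=pose();print(o["time_s"],q,o["tool_rot"],o["force"],o["wrist_torque"],o["grip_width"])
snap("top","top1");snap("side","side1")
```

```text
5.35 [0.50432828 0.13222476 0.21616464] [-179.99147704   -0.29130518    2.05654756] [ 0.800635   -0.14982936 -1.14341425] [ 0.03878298  0.00963757 -0.04538626] 0.05736817929896544
```

View pics/side1.png

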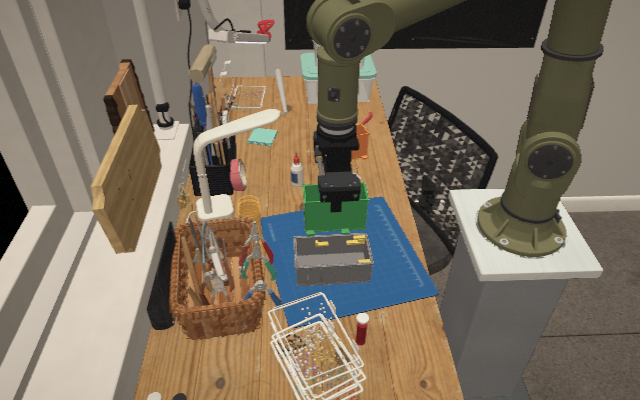

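The side view shows the bin held at (337,208), the empty deep bin at (333,258) with its yellow brackets, and everything else undisturbed. Next I turn it end for end.

Call:
{"name": "step_arm", "arguments": {
  "rows": [
    {"angular": [0,0,-0.05],"slide": [0,0,0],"jaw": 0},
    {"angular": [0,0,-0.05],"slide": [0,0,0],"jaw": 0},
    {"angular": [0,0,-0.05],"slide": [0,0,0],"jaw": 0},
    {"angular": [0,0,-0.05],"slide": [0,0,0],"jaw": 0},
    {"angular": [0,0,-0.05],"slide": [0,0,0],"jaw": 0},
    {"angular": [0,0,-0.05],"slide": [0,0,0],"jaw": 0},
    {"angular": [0,0,-0.05],"slide": [0,0,0],"jaw": 0},
    {"angular": [0,0,-0.05],"slide": [0,0,0],"jaw": 0},
    {"angular": [0,0,-0.05],"slide": [0,0,0],"jaw": 0},
    {"angular": [0,0,-0.05],"slide": [0,0,0],"jaw": 0}
  ]
}}

```text
time_s: 6.7
tool_pos: [0.5018, 0.1314, 0.2117]
tool_rot: [-179.8, 0.0, 92.4]
force: [0.4, -0.4, -1.2]
grip_width: 0.0575
grasp_force: 20.0
```

Call:
{"name": "step_arm", "arguments": {
  "rows": [
    {"angular": [0,0,-0.05],"slide": [0,0,0],"jaw": 0},
    {"angular": [0,0,-0.05],"slide": [0,0,0],"jaw": 0},
    {"angular": [0,0,-0.05],"slide": [0,0,0],"jaw": 0},
    {"angular": [0,0,-0.05],"slide": [0,0,0],"jaw": 0},
    {"angular": [0,0,-0.05],"slide": [0,0,0],"jaw": 0},
    {"angular": [0,0,-0.05],"slide": [0,0,0],"jaw": 0},
    {"angular": [0,0,-0.05],"slide": [0,0,0],"jaw": 0},
    {"angular": [0,0,-0.05],"slide": [0,0,0],"jaw": 0},
    {"angular": [0,0,-0.05],"slide": [0,0,0],"jaw": 0},
    {"angular": [0,0,-0.05],"slide": [0,0,0],"jaw": 0}
  ]
}}

```text
time_s: 7.95
tool_pos: [0.5017, 0.1313, 0.2117]
tool_rot: [-180.0, -0.2, -177.6]
force: [0.2, -0.1, -2.1]
grip_width: 0.0577
grasp_force: 20.0
```

Run:
```python
from h import *
o,q,R=pose();print(o["time_s"],q,o["tool_rot"],np.round(o["qpos"]),o["force"])
T=snap("top","top2");S=snap("side","side2")
import numpy as np
a=cv2.resize(T[130:270,215:315],None,fx=4,fy=4,interpolation=cv2.INTER_CUBIC);b=cv2.resize(S[170:300,280:390],None,fx=3.6,fy=3.6,interpolation=cv2.INTER_CUBIC)
c=np.zeros((560,800,3),np.uint8);c[:a.shape[0],:400]=a;c[:b.shape[0],402:402+b.shape[1]]=b;cv2.imwrite("pics/crop2.png",c[:,:,::-1])
for n,im,B in(("top",T,(215,150,315,270)),("side",S,(285,225,385,295))):
    for c,s,m in blobs(mask(im,"yellow",B),8): 
        if s[4]>5: print(n,"yel",c,s,ray(n,c,.048)[0])
```

```text
7.95 [0.50173563 0.13134605 0.21171086] [-179.99000817   -0.18580904 -177.63520083] [ 29.   6. -49. 101.   5.  75.  71.] [ 0.18527259 -0.06065875 -2.06642619]
top yel [279.23684211 231.11842105] [277 223   5  19  76] [0.44662923 0.09175495 0.048     ]
top yel [281.  205.5] [281 203   1   6   6] [0.50824861 0.08725601 0.048     ]
side yel [356.41134752 239.85106383] [346 235  19  10 141] [0.43937574 0.08435669 0.048     ]
side yel [321.20588235 243.20588235] [315 240  14   7  68] [0.52387093 0.0922466  0.048     ]
side yel [363.5 260.5] [358 259  12   4  36] [0.43000228 0.15182585 0.048     ]
```

View pics/crop2.png

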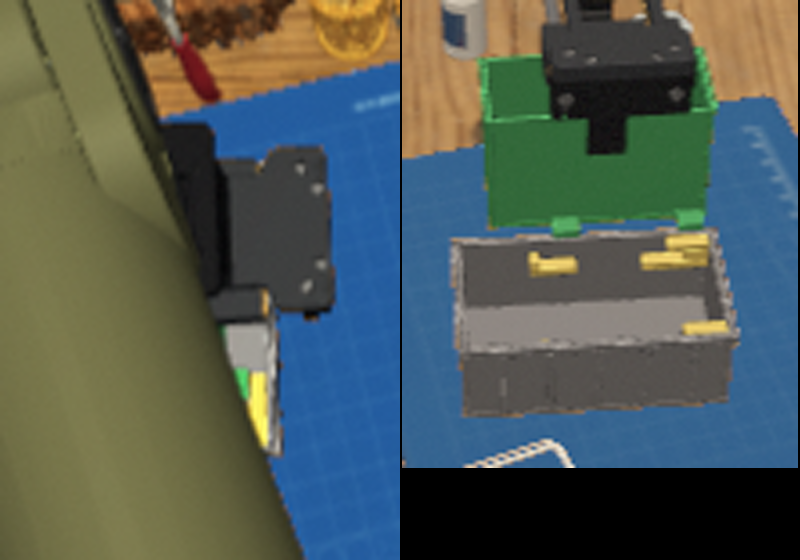

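The crop shows the bin turned: its near heel foot is at crop (565,226) and toe foot at (690,218), with the toes over the keeper end at (687,245). I'll measure the feet and the ledges in the same side image.

Run:
```python
from h import *
S=cv2.imread("pics/side2.png")[:,:,::-1].copy()
h=cv2.cvtColor(S,cv2.COLOR_RGB2HSV)
for r in range(228,238): print(r,[int(v) for v in S[r,315:372,1]])
def onY(n,px,Y):
    i=env.camera_info(n);R,t=i["R"],i["t"];px=np.atleast_2d(px).astype(float)
    d=np.c_[(px[:,0]-i["cx"])/i["fx"],(px[:,1]-i["cy"])/i["fy"],np.ones(len(px))]@R
    C=-R.T@t; return C+d*((Y-C[1])/d[:,1])[:,None]
# predicted feet & ledges
a=np.deg2rad(2.2);ux=np.array([np.cos(a),np.sin(a),0]);uy=np.array([-np.sin(a),np.cos(a),0]);k=np.array([0,0,1])
c=np.array([.5017,.1313,.1471])
for nm,x in(("toe",-62),("toe",-46),("heel",12),("heel",28)):
    for z in(0,6): print(nm,x,z,proj("side",c+ux*x/1e3+uy*.041+k*z/1e3)[0].round(1))
D=np.array([.5029,.1333,0])
for x in(38,81,-36,-6):
    print("ledge",x,[proj("side",D-ux*x/1e3+uy*y+k*.048)[0].round(1).tolist() for y in(-.044,-.034)])
for r in range(238,248): print(r,[int(v) for v in S[r,308:368,0]])
```

```text
228 [105, 105, 105, 105, 105, 105, 104, 105, 104, 105, 104, 105, 105, 104, 105, 105, 105, 104, 105, 105, 102, 103, 104, 103, 103, 105, 103, 103, 105, 103, 103, 102, 104, 103, 103, 103, 103, 103, 105, 104, 120, 144, 136, 138, 137, 143, 152, 147, 129, 113, 102, 103, 104, 104, 103, 101, 101]
229 [104, 105, 105, 105, 105, 105, 104, 105, 104, 105, 103, 104, 105, 104, 104, 104, 104, 104, 102, 103, 103, 103, 104, 102, 103, 103, 103, 103, 104, 103, 108, 117, 117, 118, 124, 125, 118, 111, 121, 120, 117, 141, 167, 167, 167, 168, 169, 170, 162, 116, 102, 101, 101, 101, 102, 101, 100]
230 [105, 105, 105, 104, 104, 104, 117, 138, 140, 137, 143, 152, 153, 143, 117, 117, 123, 122, 124, 123, 121, 121, 118, 110, 104, 122, 118, 106, 110, 121, 121, 123, 118, 105, 105, 105, 109, 113, 112, 112, 108, 132, 170, 169, 169, 169, 169, 172, 163, 101, 101, 103, 101, 103, 103, 102, 101]
231 [126, 123, 123, 122, 122, 113, 127, 168, 167, 168, 168, 168, 169, 158, 122, 105, 106, 105, 106, 107, 113, 112, 109, 108, 113, 121, 117, 98, 100, 102, 101, 105, 105, 103, 103, 103, 100, 100, 103, 104, 100, 129, 171, 170, 169, 1
[... 4048 characters left out ...]
64, 163, 161, 161, 160, 159, 159, 154, 129, 87, 85, 86, 88, 87, 86, 86, 86, 86, 87, 85, 86, 86, 86, 85, 86, 84, 88, 92, 95, 92, 88, 91, 90, 88, 87, 89, 87, 87, 87, 87, 85, 85, 86, 85, 78, 77, 87, 123]
246 [87, 86, 85, 87, 87, 86, 86, 110, 137, 124, 124, 119, 110, 108, 108, 99, 75, 79, 90, 91, 88, 85, 86, 86, 86, 86, 86, 87, 87, 85, 85, 86, 86, 87, 87, 87, 87, 86, 86, 85, 86, 87, 86, 86, 83, 86, 87, 85, 86, 87, 86, 84, 88, 86, 85, 83, 77, 78, 79, 108]
247 [85, 88, 85, 86, 85, 86, 84, 86, 89, 87, 86, 87, 86, 88, 88, 87, 86, 84, 86, 87, 86, 86, 86, 87, 86, 85, 85, 86, 87, 86, 87, 86, 86, 84, 86, 86, 87, 86, 87, 85, 85, 85, 85, 88, 86, 85, 85, 85, 87, 86, 86, 85, 85, 86, 92, 96, 80, 78, 75, 104]
```

Call:
{"name": "step_arm", "arguments": {
  "rows": [
    {"angular": [0,0,0.0022],"slide": [-0.0055,0.0038,0.04],"jaw": 0},
    {"angular": [0,-0.022,0],"slide": [0,0,0],"jaw": 0},
    {"angular": [0,-0.0225,0],"slide": [0,0,0],"jaw": 0},
    {"angular": [0,0,0],"slide": [0,0,0.04],"jaw": 0},
    {"angular": [0,0,0],"slide": [0,0,0],"jaw": 0},
    {"angular": [0,0,0],"slide": [0,0,0],"jaw": 0}
  ]
}}

```text
time_s: 8.8
tool_pos: [0.5082, 0.1339, 0.1732]
tool_rot: [180.0, 7.9, -178.4]
force: [0.3, 0.1, -1.9]
grip_width: 0.0578
grasp_force: 20.0
```

Run:
```python
from h import *
o,q,R=pose();print(o["time_s"],q,o["tool_rot"],o["force"]);print(R.as_matrix().round(3))
g=Ro.from_euler("z",-178,degrees=True)*Ro.from_euler("x",180,degrees=True)*Ro.from_euler("y",-8,degrees=True)
delta((.5044,.1333,.1225),g.as_euler("xyz",degrees=True))
```

```text
8.8 [0.50815717 0.13392776 0.17323624] [ 179.96012845    7.94305114 -178.38283641] [ 0.32427467  0.13344183 -1.94443096]
[[-0.99  -0.028  0.138]
 [-0.028  1.     0.005]
 [-0.138  0.001 -0.99 ]]
slide [ 0.021 -0.001  0.099] turn [-0.0001 -0.0003 -0.0021]
```

Call:
{"name": "step_arm", "arguments": {
  "rows": [
    {"angular": [0,0,-0.002],"slide": [0.008,-0.001,0.04],"jaw": 0},
    {"angular": [0,0,0],"slide": [0.007,0,0.03],"jaw": 0},
    {"angular": [0,0,0],"slide": [0.005,0,0.02],"jaw": 0},
    {"angular": [0,0,0],"slide": [0,0,0],"jaw": 0},
    {"angular": [0,0,0],"slide": [0,0,0],"jaw": 0}
  ]
}}

```text
time_s: 9.43
tool_pos: [0.5052, 0.1333, 0.1283]
tool_rot: [-180.0, 8.1, -178.0]
force: [-0.1, 0.2, -1.9]
grip_width: 0.0579
grasp_force: 20.0
```

Run:
```python
from h import *
o,q,R=pose();print(o["time_s"],q,o["tool_rot"],o["force"])
g=Ro.from_euler("z",-178,degrees=True)*Ro.from_euler("x",180,degrees=True)*Ro.from_euler("y",-8,degrees=True)
delta((.5044,.1333,.1225),g.as_euler("xyz",degrees=True))
S=snap("side","side3");cv2.imwrite("pics/crop3.png",cv2.resize(S[180:295,285:385],None,fx=5,fy=5,interpolation=cv2.INTER_CUBIC)[:,:,::-1])
```

```text
9.425 [0.50524536 0.13331241 0.1283143 ] [-179.957825      8.06511604 -177.97550194] [-0.07907607  0.2110875  -1.85529119]
slide [0.003 0.    0.011] turn [-0.0002  0.0004  0.0001]
```

View pics/crop3.png

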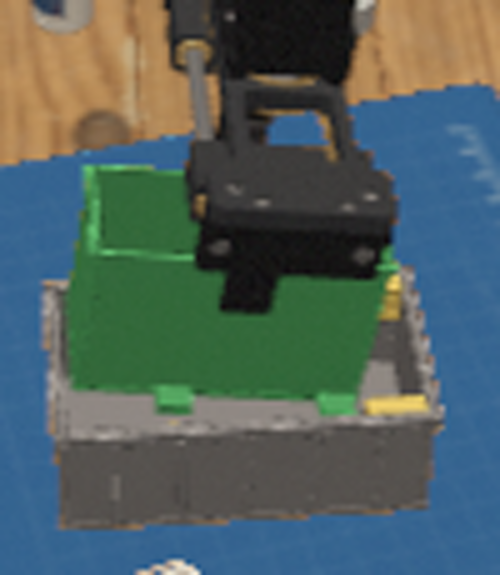

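The crop shows the toe foot at (338,403), its tip about 5 mm short of the near keeper at (366,405), and the heel foot at (175,400) raised. I lower it onto the ledge.

Call:
{"name": "step_arm", "arguments": {
  "rows": [
    {"angular": [0,0,0],"slide": [0.0016,0,0.0058],"jaw": 0},
    {"angular": [0,0,0],"slide": [0.0016,0,0.0058],"jaw": 0},
    {"angular": [0,0,0],"slide": [0,0,0],"jaw": 0},
    {"angular": [0,0,0],"slide": [0,0,0],"jaw": 0}
  ]
}}

```text
time_s: 9.98
tool_pos: [0.504, 0.1331, 0.1218]
tool_rot: [-179.9, 8.0, -178.0]
force: [0.8, -0.1, -1.4]
grip_width: 0.058
grasp_force: 20.0
```

Call:
{"name": "step_arm", "arguments": {
  "rows": [
    {"angular": [0,0,0],"slide": [0.0002,0,0.0015],"jaw": 0},
    {"angular": [0,0,0],"slide": [0,0,0],"jaw": 0},
    {"angular": [0,0,0],"slide": [0,0,0],"jaw": 0}
  ]
}}

```text
time_s: 10.35
tool_pos: [0.504, 0.133, 0.121]
tool_rot: [-179.9, 8.0, -178.0]
force: [0.7, 0.2, -1.9]
grip_width: 0.0575
grasp_force: 20.0
```

Call:
{"name": "step_arm", "arguments": {
  "rows": [
    {"angular": [0,0,0],"slide": [0.0002,0,0.001],"jaw": 0},
    {"angular": [0,0,0],"slide": [0,0,0],"jaw": 0},
    {"angular": [0,0,0],"slide": [0,0,0],"jaw": 0}
  ]
}}

```text
time_s: 10.72
tool_pos: [0.5039, 0.1331, 0.1205]
tool_rot: [-179.9, 8.0, -178.0]
force: [0.3, 0.2, -2.2]
grip_width: 0.0579
grasp_force: 20.0
```

Call:
{"name": "step_arm", "arguments": {
  "rows": [
    {"angular": [0,0,0],"slide": [0.0002,0,0.001],"jaw": 0},
    {"angular": [0,0,0],"slide": [0,0,0],"jaw": 0},
    {"angular": [0,0,0],"slide": [0,0,0],"jaw": 0}
  ]
}}

```text
time_s: 11.1
tool_pos: [0.504, 0.1331, 0.1201]
tool_rot: [-179.9, 8.0, -178.0]
force: [-0.3, 0.4, -1.0]
grip_width: 0.0574
grasp_force: 20.0
```

Call:
{"name": "step_arm", "arguments": {
  "rows": [
    {"angular": [0,0,0],"slide": [0.0002,0,0.001],"jaw": 0},
    {"angular": [0,0,0],"slide": [0,0,0],"jaw": 0},
    {"angular": [0,0,0],"slide": [0,0,0],"jaw": 0}
  ]
}}

```text
time_s: 11.48
tool_pos: [0.5042, 0.1331, 0.1199]
tool_rot: [-179.9, 8.1, -178.0]
force: [0.6, -0.7, 1.8]
grip_width: 0.0579
grasp_force: 20.0
```

Contact with the ledge at TCP z of about 0.120. I back off 0.6 mm and slide in.

Call:
{"name": "step_arm", "arguments": {
  "rows": [
    {"angular": [0,0,0],"slide": [-0.0002,0,-0.0016],"jaw": 0},
    {"angular": [0,0,0],"slide": [0.004,0,-0.0006],"jaw": 0},
    {"angular": [0,0,0],"slide": [0.004,0,-0.0006],"jaw": 0},
    {"angular": [0,0,0],"slide": [0.004,0,-0.0006],"jaw": 0},
    {"angular": [0,0,0],"slide": [0,0,0],"jaw": 0},
    {"angular": [0,0,0],"slide": [0,0,0],"jaw": 0}
  ]
}}

```text
time_s: 12.22
tool_pos: [0.4976, 0.1328, 0.1202]
tool_rot: [-179.9, 8.0, -178.0]
force: [-0.6, 0.3, -2.1]
grip_width: 0.0583
grasp_force: 20.0
```

Call:
{"name": "step_arm", "arguments": {
  "rows": [
    {"angular": [0,0,0],"slide": [0.003,0,-0.0004],"jaw": 0},
    {"angular": [0,0,0],"slide": [0.003,0,-0.0004],"jaw": 0},
    {"angular": [0,0,0],"slide": [0.003,0,-0.0004],"jaw": 0},
    {"angular": [0,0,0],"slide": [0,0,0],"jaw": 0},
    {"angular": [0,0,0],"slide": [0,0,0],"jaw": 0}
  ]
}}

```text
time_s: 12.85
tool_pos: [0.4933, 0.1327, 0.1204]
tool_rot: [-179.9, 8.0, -178.0]
force: [-0.1, 1.1, -1.6]
grip_width: 0.0577
grasp_force: 20.0
```

Call:
{"name": "step_arm", "arguments": {
  "rows": [
    {"angular": [0,0,0],"slide": [0.002,0,-0.0003],"jaw": 0},
    {"angular": [0,0,0],"slide": [0.002,0,-0.0003],"jaw": 0},
    {"angular": [0,0,0],"slide": [0,0,0],"jaw": 0}
  ]
}}

```text
time_s: 13.22
tool_pos: [0.4912, 0.1326, 0.1204]
tool_rot: [-179.9, 8.0, -178.0]
force: [-0.1, -0.1, -2.8]
grip_width: 0.0576
grasp_force: 20.0
```

Call:
{"name": "step_arm", "arguments": {
  "rows": [
    {"angular": [0,0,0],"slide": [0.002,0,-0.0003],"jaw": 0},
    {"angular": [0,0,0],"slide": [0,0,0],"jaw": 0},
    {"angular": [0,0,0],"slide": [0,0,0],"jaw": 0}
  ]
}}

```text
time_s: 13.6
tool_pos: [0.4904, 0.1326, 0.1204]
tool_rot: [-179.9, 8.0, -178.0]
force: [1.4, 0.0, -1.8]
grip_width: 0.058
grasp_force: 20.0
```

Call:
{"name": "step_arm", "arguments": {
  "rows": [
    {"angular": [0,0,0],"slide": [0.0016,0,-0.0002],"jaw": 0},
    {"angular": [0,0,0],"slide": [0,0,0],"jaw": 0},
    {"angular": [0,0,0],"slide": [0,0,0],"jaw": 0}
  ]
}}

```text
time_s: 13.98
tool_pos: [0.49, 0.1326, 0.1206]
tool_rot: [-179.9, 8.1, -178.0]
force: [2.1, 0.3, -1.2]
grip_width: 0.0577
grasp_force: 20.0
```

The toes are at the stop: x force is 2 N, and depth is 63.4 mm against 64 expected. I back off about 1 mm and lower the heel end.

Call:
{"name": "step_arm", "arguments": {
  "rows": [
    {"angular": [0,0,0],"slide": [-0.003,0,0.0004],"jaw": 0},
    {"angular": [0,0.0055,0],"slide": [-0.0022,0,0.0022],"jaw": 0},
    {"angular": [0,0.0055,0],"slide": [-0.0022,0,0.0022],"jaw": 0},
    {"angular": [0,0.0055,0],"slide": [-0.0022,0,0.0022],"jaw": 0},
    {"angular": [0,0.0055,0],"slide": [-0.0022,0,0.0022],"jaw": 0},
    {"angular": [0,0,0],"slide": [0,0,0],"jaw": 0},
    {"angular": [0,0,0],"slide": [0,0,0],"jaw": 0}
  ]
}}

```text
time_s: 14.85
tool_pos: [0.4959, 0.1328, 0.1165]
tool_rot: [-180.0, 4.1, -178.0]
force: [0.1, -0.6, -0.9]
grip_width: 0.0577
grasp_force: 20.0
```

Call:
{"name": "step_arm", "arguments": {
  "rows": [
    {"angular": [0,0.0055,0],"slide": [-0.0025,0,0.0019],"jaw": 0},
    {"angular": [0,0.0055,0],"slide": [-0.0025,0,0.0019],"jaw": 0},
    {"angular": [0,0.0045,0],"slide": [-0.002,0,0.0018],"jaw": 0},
    {"angular": [0,0,0],"slide": [0,0,0],"jaw": 0},
    {"angular": [0,0,0],"slide": [0,0,0],"jaw": 0}
  ]
}}

```text
time_s: 15.48
tool_pos: [0.4994, 0.133, 0.1138]
tool_rot: [-180.0, 1.3, -178.0]
force: [-0.2, -1.1, -1.9]
grip_width: 0.0578
grasp_force: 20.0
```

Call:
{"name": "step_arm", "arguments": {
  "rows": [
    {"angular": [0,0.0036,0],"slide": [-0.0023,0,0.0013],"jaw": 0},
    {"angular": [0,0.0036,0],"slide": [-0.0023,0,0.0013],"jaw": 0},
    {"angular": [0,0,0],"slide": [0,0,0],"jaw": 0},
    {"angular": [0,0,0],"slide": [0,0,0],"jaw": 0}
  ]
}}

```text
time_s: 15.98
tool_pos: [0.5019, 0.1331, 0.1126]
tool_rot: [-180.0, -0.0, -178.0]
force: [0.1, -0.1, -0.3]
grip_width: 0.0576
grasp_force: 20.0
```

Run:
```python
from h import *
o,q,R=pose();print(o["time_s"],q,o["tool_rot"],o["force"])
S=snap("side","side4");T=snap("top","top4")
b=cv2.resize(S[185:295,285:385],None,fx=5,fy=5,interpolation=cv2.INTER_CUBIC)
a=cv2.resize(T[210:265,225:300],None,fx=4,fy=4,interpolation=cv2.INTER_CUBIC)
c=np.zeros((550,800,3),np.uint8);c[:,:500]=b;c[:220,500:]=a;cv2.imwrite("pics/crop4.png",c[:,:,::-1])
```

```text
15.975 [0.50190885 0.13307506 0.11260569] [-1.79959157e+02 -2.65858671e-02 -1.77982699e+02] [ 0.13683166 -0.06721491 -0.30590049]
```

View pics/crop4.png

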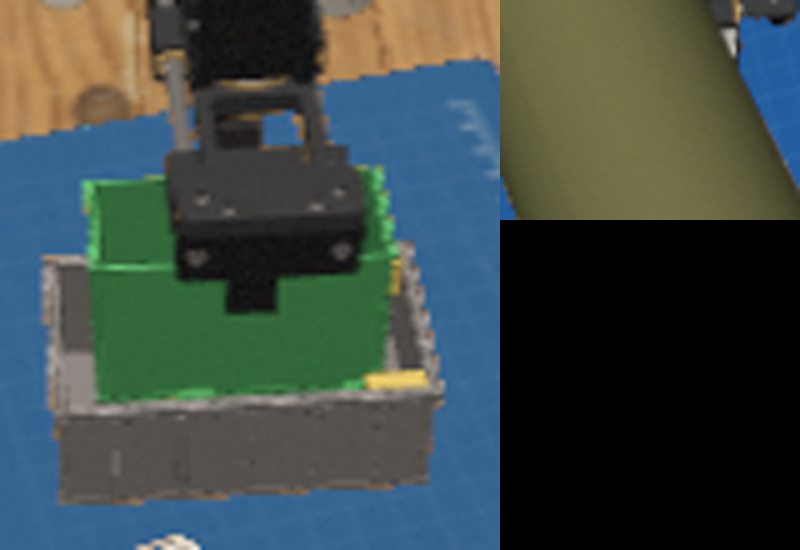

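The crop shows the bin level, its toe at (355,385) running under the near keeper at (366,380), and the heel at (195,393) in place. The deep bin has not moved. Next I release.

Call:
{"name": "step_arm", "arguments": {
  "rows": [
    {"angular": [0,0,0],"slide": [0,0,0.0006],"jaw": 0},
    {"angular": [0,0,0],"slide": [0,0,0],"jaw": 0},
    {"angular": [0,0,0],"slide": [0,0,0],"jaw": 0.8},
    {"angular": [0,0,0],"slide": [0,0,0],"jaw": 0.8},
    {"angular": [0,0,0],"slide": [0,0,0],"jaw": 0.8},
    {"angular": [0,0,0],"slide": [0,0,0],"jaw": 0.8}
  ]
}}

```text
time_s: 16.82
tool_pos: [0.5018, 0.133, 0.1123]
tool_rot: [-179.9, -0.0, -178.0]
force: [-0.0, -0.6, 0.7]
grip_width: 0.0694
grasp_force: 0.0
```

Call:
{"name": "step_arm", "arguments": {
  "rows": [
    {"angular": [0,0,0],"slide": [0,0,-0.02],"jaw": 0.8},
    {"angular": [0,0,0],"slide": [0,0,-0.04],"jaw": 0.8},
    {"angular": [0,0,0],"slide": [0,0,-0.05],"jaw": 0.8},
    {"angular": [0,0,0],"slide": [0,0,-0.05],"jaw": 0.8},
    {"angular": [0,0,0],"slide": [0,0,0],"jaw": 0},
    {"angular": [0,0,0],"slide": [0,0,0],"jaw": 0}
  ]
}}

```text
time_s: 17.58
tool_pos: [0.5017, 0.133, 0.1924]
tool_rot: [-179.9, -0.0, -178.0]
force: [-0.7, -0.0, 0.1]
grip_width: 0.0571
grasp_force: 0.0
```

Run:
```python
from h import *
o,q,R=pose();print(o["time_s"],q,o["tool_rot"],o["force"],o["grip_width"])
S=snap("side","side5");cv2.imwrite("pics/crop5.png",cv2.resize(S[165:295,285:385],None,fx=4.5,fy=4.5,interpolation=cv2.INTER_CUBIC)[:,:,::-1])
```

```text
17.575 [0.50172153 0.13297633 0.19243947] [-1.79923781e+02 -2.27788513e-02 -1.77985042e+02] [-0.65064264 -0.02055889  0.07546371] 0.057108868978758436
```

View pics/crop5.png

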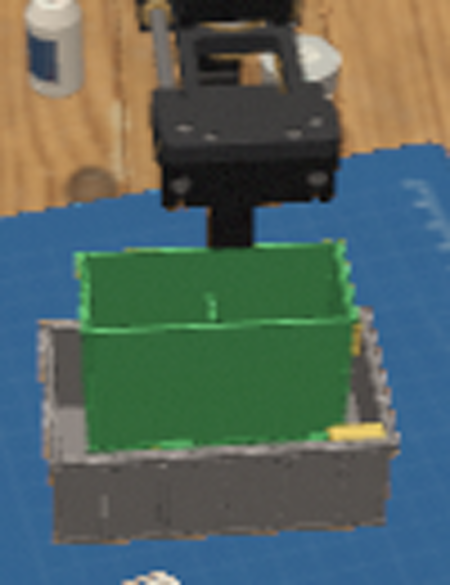

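The bin sits level in the deep bin with its toe under the near keeper at (355,430), and the bottle and tin stand untouched. Next is the press on the free rim at about (0.566, 0.135, 0.132).

Call:
{"name": "step_arm", "arguments": {
  "rows": [
    {"angular": [0,0,0],"slide": [-0.043,0,0],"jaw": 0},
    {"angular": [0,0,0],"slide": [-0.043,0,0],"jaw": 0},
    {"angular": [0,0,0],"slide": [-0.042,0,0],"jaw": 0},
    {"angular": [0,0,0],"slide": [0,0,0.04],"jaw": 0},
    {"angular": [0,0,0],"slide": [0,0,0.04],"jaw": 0},
    {"angular": [0,0,0],"slide": [0,0,0.026],"jaw": 0},
    {"angular": [0,0,0],"slide": [0,0,0],"jaw": 0},
    {"angular": [0,0,0],"slide": [0,0,0],"jaw": 0},
    {"angular": [0,0,0],"slide": [0,0,0],"jaw": 0}
  ]
}}

```text
time_s: 18.75
tool_pos: [0.5661, 0.1354, 0.14]
tool_rot: [-179.9, 0.0, -178.0]
force: [-0.4, -0.0, -0.1]
grip_width: 0.0004
grasp_force: 0.0
```

Call:
{"name": "step_arm", "arguments": {
  "rows": [
    {"angular": [0,0,0],"slide": [0,0,0.006],"jaw": 0},
    {"angular": [0,0,0],"slide": [0,0,0.005],"jaw": 0},
    {"angular": [0,0,0],"slide": [0,0,0.004],"jaw": 0},
    {"angular": [0,0,0],"slide": [0,0,0.002],"jaw": 0},
    {"angular": [0,0,0],"slide": [0,0,0],"jaw": 0},
    {"angular": [0,0,0],"slide": [0,0,0],"jaw": 0}
  ]
}}

```text
time_s: 19.5
tool_pos: [0.5694, 0.1354, 0.1338]
tool_rot: [-180.0, 0.4, -178.0]
force: [3.4, -0.0, 9.0]
grip_width: 0.0
grasp_force: 4.8
```

Call:
{"name": "step_arm", "arguments": {
  "rows": [
    {"angular": [0,0,0],"slide": [0,0,0.002],"jaw": 0},
    {"angular": [0,0,0],"slide": [0,0,0.002],"jaw": 0},
    {"angular": [0,0,0],"slide": [0,0,0],"jaw": 0},
    {"angular": [0,0,0],"slide": [0,0,0],"jaw": 0}
  ]
}}

```text
time_s: 20.0
tool_pos: [0.5697, 0.1355, 0.1333]
tool_rot: [-179.9, 0.5, -178.0]
force: [0.5, -2.2, 18.2]
grip_width: 0.0003
grasp_force: 8.8
```

Force is higher than expected, so I back off straight away.

Call:
{"name": "step_arm", "arguments": {
  "rows": [
    {"angular": [0,0,0],"slide": [0,0,-0.008],"jaw": 0},
    {"angular": [0,0,0],"slide": [0,0,-0.008],"jaw": 0},
    {"angular": [0,0,0],"slide": [0,0,-0.01],"jaw": 0},
    {"angular": [0,0,0],"slide": [0,0,-0.04],"jaw": 0},
    {"angular": [0,0,0],"slide": [0,0,-0.04],"jaw": 0},
    {"angular": [0,0,0],"slide": [0,0,0],"jaw": 0}
  ]
}}

```text
time_s: 20.75
tool_pos: [0.5672, 0.1359, 0.1845]
tool_rot: [-180.0, 0.2, -178.0]
force: [0.6, 0.3, -0.5]
grip_width: 0.0004
grasp_force: 0.0
```

Run:
```python
from h import *
o,q,R=pose();print(o["time_s"],q,o["tool_rot"],o["force"],o["grip_width"])
S=snap("side","side6");b=cv2.imread("pics/side5.png")[:,:,::-1]
def z(i):return cv2.resize(i[215:295,285:385],None,fx=3.9,fy=3.9,interpolation=cv2.INTER_CUBIC)
cv2.imwrite("pics/crop6.png",np.hstack([z(b),z(S)])[:,:,::-1])
# edge rows of the near top rim: brightest green row by column
for n,i in(("before",b),("after",S)):
    print(n,[int(np.argmax(i[225:245,c,1].astype(int)-i[225:245,c,2]))+225 for c in(306,312,318,340,350,360)])
    m=blobs(mask(i.copy(),"green",(285,210,375,290)),1)[0];print(m[0],m[1])
```

```text
20.75 [0.56723182 0.13594952 0.18445762] [-179.96834237    0.21874335 -177.98140303] [ 0.58332571  0.26558788 -0.51463213] 0.00044541413886005
before [238, 238, 237, 236, 236, 226]
[332.39914497 241.10493587] [ 302  219   62   46 2573]
after [238, 238, 237, 236, 236, 226]
[332.43101438 241.12164788] [ 302  219   62   46 2573]
```

View pics/crop6.png

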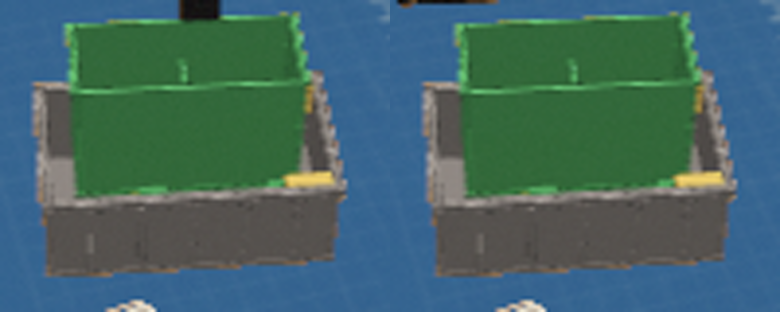

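Before and after are identical: the rim is on the same pixel rows in both crops, so the bin settled back and the toes held. The force read 9.0 N, then 18.2 N in the next step, because the rim stands about 3 mm higher than assumed (mat thickness). I'll repeat the press gently, so that the check is done within 8 to 15 N.

Call:
{"name": "step_arm", "arguments": {
  "rows": [
    {"angular": [0,0,0],"slide": [0.002,0,0.04],"jaw": 0},
    {"angular": [0,0,0],"slide": [0,0,0.04],"jaw": 0},
    {"angular": [0,0,0],"slide": [0,0,0.008],"jaw": 0},
    {"angular": [0,0,0],"slide": [0,0,0],"jaw": 0},
    {"angular": [0,0,0],"slide": [0,0,0],"jaw": 0},
    {"angular": [0,0,0],"slide": [0,0,0],"jaw": 0}
  ]
}}

```text
time_s: 21.55
tool_pos: [0.5649, 0.1354, 0.1381]
tool_rot: [-180.0, -0.0, -178.0]
force: [0.8, 0.1, 0.1]
grip_width: 0.0005
grasp_force: 0.0
```

Call:
{"name": "step_arm", "arguments": {
  "rows": [
    {"angular": [0,0,0],"slide": [0,0,0.002],"jaw": 0},
    {"angular": [0,0,0],"slide": [0,0,0.002],"jaw": 0},
    {"angular": [0,0,0],"slide": [0,0,0.002],"jaw": 0},
    {"angular": [0,0,0],"slide": [0,0,0],"jaw": 0},
    {"angular": [0,0,0],"slide": [0,0,0],"jaw": 0}
  ]
}}

```text
time_s: 22.18
tool_pos: [0.5654, 0.1353, 0.1354]
tool_rot: [-180.0, 0.0, -178.0]
force: [1.4, -0.6, 5.1]
grip_width: 0.0004
grasp_force: 1.9
```

Call:
{"name": "step_arm", "arguments": {
  "rows": [
    {"angular": [0,0,0],"slide": [0,0,0.002],"jaw": 0},
    {"angular": [0,0,0],"slide": [0,0,0],"jaw": 0},
    {"angular": [0,0,0],"slide": [0,0,0],"jaw": 0}
  ]
}}

```text
time_s: 22.55
tool_pos: [0.5661, 0.1353, 0.1349]
tool_rot: [-180.0, 0.1, -178.0]
force: [1.7, 0.0, 6.4]
grip_width: 0.0008
grasp_force: 2.9
```

Call:
{"name": "step_arm", "arguments": {
  "rows": [
    {"angular": [0,0,0],"slide": [0,0,0.001],"jaw": 0},
    {"angular": [0,0,0],"slide": [0,0,0],"jaw": 0},
    {"angular": [0,0,0],"slide": [0,0,0],"jaw": 0}
  ]
}}

```text
time_s: 22.92
tool_pos: [0.5665, 0.1353, 0.1347]
tool_rot: [-180.0, 0.2, -178.0]
force: [2.4, -0.8, 5.7]
grip_width: 0.0006
grasp_force: 3.3
```

Call:
{"name": "step_arm", "arguments": {
  "rows": [
    {"angular": [0,0,0],"slide": [0,0,0.002],"jaw": 0},
    {"angular": [0,0,0],"slide": [0,0,0],"jaw": 0},
    {"angular": [0,0,0],"slide": [0,0,0],"jaw": 0}
  ]
}}

```text
time_s: 23.3
tool_pos: [0.5673, 0.1354, 0.1342]
tool_rot: [-180.0, 0.3, -178.0]
force: [2.7, -0.2, 8.2]
grip_width: 0.0006
grasp_force: 4.0
```

Call:
{"name": "step_arm", "arguments": {
  "rows": [
    {"angular": [0,0,0],"slide": [0,0,0.001],"jaw": 0},
    {"angular": [0,0,0],"slide": [0,0,0],"jaw": 0},
    {"angular": [0,0,0],"slide": [0,0,0],"jaw": 0}
  ]
}}

```text
time_s: 23.68
tool_pos: [0.5676, 0.1354, 0.134]
tool_rot: [-180.0, 0.3, -178.0]
force: [3.5, -1.0, 8.2]
grip_width: 0.0007
grasp_force: 4.4
```

Call:
{"name": "step_arm", "arguments": {
  "rows": [
    {"angular": [0,0,0],"slide": [0,0,0.001],"jaw": 0},
    {"angular": [0,0,0],"slide": [0,0,0],"jaw": 0},
    {"angular": [0,0,0],"slide": [0,0,0],"jaw": 0}
  ]
}}

```text
time_s: 24.05
tool_pos: [0.568, 0.1354, 0.1337]
tool_rot: [-180.0, 0.4, -178.0]
force: [4.0, -0.8, 9.7]
grip_width: 0.0007
grasp_force: 4.8
```

Call:
{"name": "step_arm", "arguments": {
  "rows": [
    {"angular": [0,0,0],"slide": [0,0,0.001],"jaw": 0},
    {"angular": [0,0,0],"slide": [0,0,0],"jaw": 0},
    {"angular": [0,0,0],"slide": [0,0,0],"jaw": 0}
  ]
}}

```text
time_s: 24.42
tool_pos: [0.5681, 0.1354, 0.1336]
tool_rot: [-180.0, 0.4, -178.0]
force: [3.9, 0.1, 11.2]
grip_width: 0.0005
grasp_force: 5.7
```

Now rigid at 11 N. I hold briefly, then lift slowly and clear away.

Call:
{"name": "step_arm", "arguments": {
  "rows": [
    {"angular": [0,0,0],"slide": [0,0,0],"jaw": 0},
    {"angular": [0,0,0],"slide": [0,0,0],"jaw": 0},
    {"angular": [0,0,0],"slide": [0,0,-0.004],"jaw": 0},
    {"angular": [0,0,0],"slide": [0,0,-0.004],"jaw": 0},
    {"angular": [0,0,0],"slide": [0,0,-0.004],"jaw": 0},
    {"angular": [0,0,0],"slide": [0,0,-0.006],"jaw": 0},
    {"angular": [0,0,0],"slide": [0,0,-0.04],"jaw": 0},
    {"angular": [0,0,0],"slide": [0,0,-0.06],"jaw": 0},
    {"angular": [0,0,0],"slide": [0,0,-0.06],"jaw": 0},
    {"angular": [0,0,0],"slide": [0,0,0],"jaw": 0}
  ]
}}

```text
time_s: 25.68
tool_pos: [0.5663, 0.1363, 0.2234]
tool_rot: [-180.0, 0.3, -178.0]
force: [0.1, 1.0, -0.4]
grip_width: 0.0006
grasp_force: 0.0
```

Run:
```python
from h import *
o,q,R=pose();print(o["time_s"],q,o["force"])
S=snap("side","side7");b=cv2.imread("pics/side5.png")[:,:,::-1].copy()
for n,i in(("before",b),("after",S)):
    for col in("green","yellow"):
        print(n,col,[(m[0].round(2),m[1]) for m in blobs(mask(i,col,(285,210,375,290)),3)])
cv2.imwrite("pics/fin.png",S[100:350,200:450][:,:,::-1])
```

```text
25.675 [0.56627352 0.1362741  0.22340789] [ 0.08294485  1.03975095 -0.44605953]
before green [(array([332.4, 241.1]), array([ 302,  219,   62,   46, 2573], dtype=int32))]
before yellow [(array([363.32, 260.42]), array([358, 259,  12,   4,  40], dtype=int32)), (array([363.64, 240.45]), array([363, 237,   2,   7,  11], dtype=int32))]
after green [(array([332.41, 241.11]), array([ 302,  219,   62,   46, 2571], dtype=int32))]
after yellow [(array([363.31, 260.38]), array([358, 259,  12,   4,  39], dtype=int32)), (array([363.64, 240.45]), array([363, 237,   2,   7,  11], dtype=int32))]
```

View pics/fin.png

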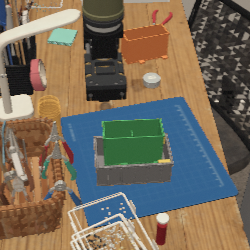

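The final view shows the green bin stacked in the grey bin at (135,150), with pixels unchanged since release. The tin, the tube and the orange bin stand as before, and the gripper is clear.

```bash
python3 -c "
from cell import env
print(env.sign_off())"
```

```text
the job is handed in; nothing more can be done
None
```

The green bin is turned end for end and stacked with its toes under the keepers, and it settled back after each press. However, my first press reached 18.2 N, just over the 18 N limit, so I repeated it properly at about 11 N before handing in.

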